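# Start the long cure in the light-curing unit

### The arm

A 7-joint arm with a two-finger parallel gripper is mounted at the origin on a cart in front of the work surface, level with it; the furniture and walls round the work are solid. World frame = base frame: x ahead of the robot, y to its left, z up, the work surface at z = 0. Lengths are in m, angles in degrees, forces in N, time in s.
With the tool pointing down it reaches from about 0.425 to 0.875 m from the base axis. Payload 4.7 kg.
Tool frame: the origin (TCP) lies at the very end of the fingers, on their centre line; the grasp point (between the pads) lies env.hold_point_z behind it (env.hold_point_z is the distance from the TCP to the grasp point, in m); z points along the fingers, y is the line along which they close (so a half turn about z gives the same grasp; the last joint's range is limited). The gripper opens to 87 mm and grips with 3 to 60 N. Pads are 19 mm wide; open, the fingers measure 117 mm over their backs; the gripper's body (75 mm by 190 mm) begins 51 mm behind the grasp point.
Start: joints at [74.204, 18.392, -4.016, 83.108, 1.295, 78.541, -3.26], TCP at [0.186, -0.623, 0.223] pointing down, gripper open.
Joint ranges: [-163.93, 163.93], [-17.29, 119.83], [-79.2, 71.16], [3.27, 140.29], [-89.18, 269.18], [5.43, 117.66], [-154.24, 154.24]. Speed limits (degrees/s): [147.25, 147.25, 180, 180, 180, 180, 180].

### API

Orientations are given as [roll, pitch, yaw] about the fixed x, y, z axes, in that order (R = Rz(yaw) Ry(pitch) Rx(roll)).
In Python, from cell import env gives the robot as it stands.
- The arm moves only by the shell command python3 -m jog 'ROWS' [FORCE]. ROWS is JSON, a list of rows, each an object with "dp": the shift along the tool's x, y, z in cm, a list of three; "twist": the turn about the tool's z in degrees; "fingers": the opening, from 0 (shut) to 1 (fully open). A call has 1 to 8 rows; each row is the pose to reach, as a shift and turn from the pose commanded when the call began, along the tool's axes at that moment; what a row does not reach only later rows make up. A row lasts 1/8 s, in which the tool goes at most 62.5 mm and 10.7 degrees, less where a joint would pass 70% of its speed; a pose out of reach is approached as far as the arm can. A call with a gripper value outside its range is refused whole. The fingers move at their own pace and stop on an object; FORCE is the grip in N (left out, the last holds). Time passes only in rows, so rows that repeat a pose let the fingers close. It gives the time, the measured TCP pose, the force, the opening and the grip force at its end, in the units of the state.
- env.get_obs(): the state, without advancing time (a new reading comes with each control period).
- env.read_camera(name): name is "side" or "top"; returns a dict with "pixels" (420x560x3 uint8, blue, green, red), "depth" (420x560 float32, m along the optical axis (not along the pixel's ray), 0 where there is no reading), "fx", "fy", "cx", "cy" (pixels), "rvec" (rotation vector, rad) and "tvec" (3), from world to camera coordinates, as OpenCV has them. Camera axes: x right, y down, z forward; pixel columns grow to the right and rows downward; lengths in m; the calibration is good to about 2 mm. A picture is of the moment at which its call begins.
- env.sign_off(): hands the job in; it is judged then, once.
The state is a dict: "time_s": time; "qpos": joint angles; "joint_velocities": joint speeds; "effort": joint torques, N m; "tool_pos": TCP position; "tool_rot": TCP orientation; "force": force on the tool from outside, world axes, zero at the start; "wrist_torque": the same for the moment, N m; "grip_width": finger opening in m; "grasp_force": force on a finger pad.
Only numpy, scipy, OpenCV 4.12 (cv2) and the standard library are available. Lean on these libraries where they do the work, as an engineer would, in place of code of your own. Each camera call takes 0.05 s, during which the arm holds its last target. There are 200 camera calls.

### The job

The model with fresh light-curing resin stands ready in the curing unit: start a long cure, using the fingertips only to push and press. Push the hood down until it is fully shut (the lamps preheat as soon as there is power), then switch the mains on by pressing the raised right end of the right-hand rocker fully down, then set the long time by pressing the raised left end of the middle rocker fully down, and last press the round start key at the left end of the panel fully down and let it come up. Pick nothing up, do not lift the hood further, and leave the model and the things round the unit where they are.

Things in the scene. Friction and masses are not known exactly. Their poses are not given: they have to be found in the camera images.
- curing_unit: White benchtop light-curing unit, fixed: 200 mm deep (x), 230 wide (y), 98 high with the hood shut. Origin: on the bench under its middle; x points from the panel (front, facing the robot) to the hinge (rear), y to its left, z up. Chamber behind the panel: walls up to z = 72 mm, x = -40 to 96. Shut, the hood's front wall is at x = -37 mm, its finger lip at -44 mm.
- panel_mid (a point): Middle of the grey control panel's surface, at (-71, 0, 52) mm in the unit's frame. The panel is 56 mm deep (x), 214 mm wide (y), leans 0.1 rad (front edge lower). Three controls in a row along y: mains rocker right (centre y = -75 mm), time rocker in the middle (y = 0), start key left (y = +75 mm).
- hood (a joint): Angle of the hood, rad: 0 = fully shut on the chamber rim, 0.6 to 0.9 at the start, opens upward to 1.05. Stiff friction hinge: it stays where it is left; about 2 to 5 N square to its top near the front edge closes it; no spring or catch. Shut means below 0.025.
- hood_hinge (a point): A point on the hinge axis in the middle of its length: at (92, 0, 72) mm in the frame of curing_unit; the axis runs along the unit's y. Fixed to the unit.
- hood_top (a point): Point in the middle of the hood's flat top (on the white front strip before the amber window), 21 mm behind its front edge; moves with the hood. With the hood shut it lies 108 mm in front of the hinge axis and 26 mm above it. The hood is 133 mm deep, 230 mm wide, 26 mm thick.
- mains_rocker (a joint): Mains rocker, grey in a black frame, 24 mm (x) by 36 mm (y), V-shaped paddle tipping left and right; 0 = off (right end up, as found), 0.42 rad = on (right end pressed down, level with the panel). Stiff, stays where it is left, no spring: press the end fully down; takes about 3 N, on counts above 0.35.
- mains_rocker_press (a point): Point on the surface of the raised right half of the mains rocker; moves with it. Off: 10 mm to the right of the rocker's centre and about 10 mm above the panel surface (the raised end, 5 mm farther out, 13 mm above it). On: 14 mm out, about 5 mm above the panel.
- time_rocker (a joint): Time rocker, grey in a black frame, narrower: 16 mm (x) by 36 mm (y), V-shaped paddle tipping left and right; 0 = short time (left end up, as found), 0.42 rad = long time (left end pressed down). Stiff, stays where it is left, no spring: press the end fully down; takes about 3 N, long counts above 0.35.
- time_rocker_press (a point): Point on the surface of the raised left half of the time rocker; moves with it. Short: 10 mm to the left of the rocker's centre and about 10 mm above the panel surface (the raised end, 5 mm farther out, 13 mm above it). Long: 14 mm out, about 5 mm above the panel.
- start_key (a joint): Round white spring-return start key, 29 mm in diameter; value = how far it is pressed along its axis, 0 to 0.004 m; 2 N starts it, 4.2 N holds it right down. Counts as pressed above 0.0028.
- start_key_top (a point): Middle of the start key's top face, 8 mm above the panel surface when up; moves with it.
- work_model: Dark dental arch model on a plaster base, 60x68x28 mm, loose on the turntable in the chamber; origin at the middle of its underside. Stays there.
- dappen: Small glass dappen dish, 34x36x26 mm, loose, right of the unit; origin at the middle of its underside. Leave alone.
- wax_jar: White jar, 52 mm in diameter, 55 mm high, loose, right of the unit; origin at the middle of its underside. Leave alone.
- loose_die: Plaster crown die, 18 mm in diameter, 31 mm high, loose, left of the unit; origin at the middle of its underside. Leave alone.
- tweezers: Tweezers, 125 mm long, 9 mm high, lying loose in front of the unit; origin at the middle of the underside. Leave alone.

How it is judged (in metres and radians):
On the way, in this order (a step that is already met when the one before it is completed fails the run):
1. the hood is fully shut (value of joint hood below 0.025 rad), for 0.2 s.
2. the mains rocker is on (value of joint mains_rocker above 0.35 rad), for 0.1 s.
3. the time rocker is at long (value of joint time_rocker above 0.35 rad), for 0.1 s.
4. the start key is pressed down (value of joint start_key above 0.0028 m), for 0.05 s.
At the end, for the whole second after the job is handed in: The hood is shut (below 0.025 rad), the mains rocker on and the time rocker at long (each above 0.35 rad), the start key has been pressed last (above 2.8 mm) and is up again (below 1 mm); the model is within 15 mm and the things round the unit within 20 mm of where they stood (value of joint hood below 0.025 rad and value of joint each of mains_rocker, time_rocker above 0.35 rad and value of joint start_key below 0.001 m and distance of work_model from where it was at the start of the episode below 0.015 m and distance of each of dappen, wax_jar, loose_die, tweezers from where it was at the start of the episode below 0.02 m); the robot touches nothing.
It fails at once if the start key is pressed before the hood is shut, the mains on and the time at long (value of joint start_key above 0.0028 m and (value of joint hood above 0.04 rad or value of joint any of mains_rocker, time_rocker below 0.2 rad)).
It fails at once if the mains is switched on while the hood is open (value of joint mains_rocker above 0.35 rad and value of joint hood above 0.04 rad).
It fails at once if the hood is lifted further open (value of joint hood above 0.97 rad).
It fails at once if the model is disturbed or taken out (distance of work_model from where it was at the start of the episode above 0.015 m).
It fails at once if a thing beside the unit is moved or picked up (distance of any of dappen, wax_jar, loose_die, tweezers from where it was at the start of the episode above 0.02 m).
It also fails if it takes over 48 s, if anything falls off the work surface, if the arm or the gripper's body presses on something with over 40 N, if the wrist force passes 120 N, or if a joint passes its speed limit or range.

## Working session

There is one attempt and no reset: what is moved stays moved. The work goes in short steps, Python scripts to look and compute and a shell command to move; the robot and the scene stay as the last step left them, time stands still between calls to the robot, and variables do not carry over. Pictures are saved under pics/ and viewed, at most 10 in all, crops included, and the job is handed in when it is done.

```bash
mkdir -p pics; ls; python3 - <<'E'
from cell import env
import cv2,numpy as np
for n in("top","side"):
    c=env.read_camera(n); cv2.imwrite(f"pics/{n}0.png",c["pixels"]); np.savez(f"{n}0.npz",**c)
    R=cv2.Rodrigues(np.array(c["rvec"]))[0]; print(n,-R.T@np.array(c["tvec"]).ravel(),R[2],c["fx"])
o=env.get_obs();print(o["time_s"],o["tool_pos"],o["tool_rot"],env.hold_point_z,o["grip_width"])
E
```

```text
pics
top [0.40803265 0.01112541 0.94365925] [ 0.12839544 -0.00371059 -0.99171611] 449.73767922519556
side [-0.04260672  0.31253367  0.62929317] [ 0.67201796 -0.35582472 -0.6494464 ] 461.73627811403264
0.1 [ 0.1855506  -0.62244122  0.22158838] [-1.79903371e+02  7.15921096e-03  1.66063720e+01] 0.0187 0.08705026716956944
```

View pics/top0.png

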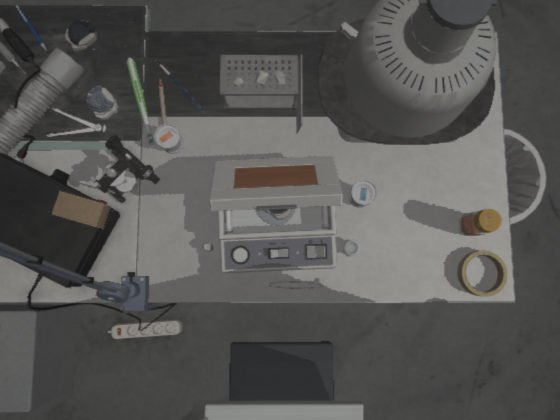

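View pics/side0.png

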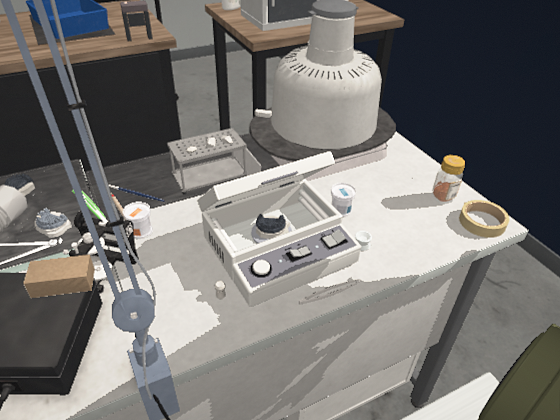

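```bash
cat > h.py <<'E'
import numpy as np,cv2
def cloud(c):
    R=cv2.Rodrigues(np.array(c["rvec"]))[0];d=c["depth"];v,u=np.mgrid[:d.shape[0],:d.shape[1]]
    P=np.dstack([(u-c["cx"])/c["fx"]*d,(v-c["cy"])/c["fy"]*d,d])
    W=(P-np.array(c["tvec"]).ravel())@R; W[d==0]=np.nan
    return W
E
python3 - <<'E'
from h import *
for n,b in(("top",(215,230,345,280)),("side",(230,215,370,300))):
    c=np.load(n+"0.npz");W=cloud(c);p=c["pixels"];hsv=cv2.cvtColor(p,cv2.COLOR_BGR2HSV)
    u0,v0,u1,v1=b
    m=np.zeros(p.shape[:2],bool);m[v0:v1,u0:u1]=1
    m&=(hsv[...,2]<130)&(W[...,2]>.03)&(W[...,2]<.075)
    k=m.astype(np.uint8);k=cv2.morphologyEx(k,cv2.MORPH_OPEN,np.ones((3,3)))
    nn,l,s,ce=cv2.connectedComponentsWithStats(k);i=1+s[1:,4].argmax();m=l==i
    q=W[m]; r=cv2.minAreaRect(q[:,:2].astype(np.float32)*1000);print(n,s[i],r,cv2.boxPoints(r).round(1).tolist())
    A=np.c_[q[:,:2],np.ones(len(q))];co=np.linalg.lstsq(A,q[:,2],rcond=None)[0];print("plane",co, "z at ctr",co@[r[0][0]/1e3,r[0][1]/1e3,1])
    # key: white blob in panel hull
    hull=cv2.convexHull(np.argwhere(m)[:,::-1].astype(np.int32));hm=np.zeros(m.shape,np.uint8);cv2.fillConvexPoly(hm,hull,1)
    w=((hm>0)&(hsv[...,2]>150)).astype(np.uint8);nn,l,s,ce=cv2.connectedComponentsWithStats(w)
    for j in range(1,nn):
        if s[j,4]>25: print("blob",s[j],ce[j],np.nanmedian(W[l==j],0))
    # hood top / front edge
    if n=="top":
        am=(hsv[...,0]<15)&(hsv[...,1]>100); am[:150]=0;am[200:]=0;am[:,:225]=0;am[:,325:]=0
        q=W[am];print("amber",len(q),np.nanmean(q,0),np.nanmin(q,0),np.nanmax(q,0))
        for v in range(155,212,3): print(v,W[v,276].round(3),p[v,276])
    u0,v0,u1,v1=(210,150,375,280) if n=="top" else (195,145,380,305)
    cv2.imwrite(f"pics/{n}z.png",cv2.resize(p[v0:v1,u0:u1],None,fx=4,fy=4,interpolation=cv2.INTER_CUBIC)[:600,:800])
E
```

```text
top [ 224  234  109   39 3188] ((447.49737548828125, 11.851036071777344), (65.30585479736328, 214.72239685058594), 2.5306203365325928) [[410.1000061035156, 117.69999694824219], [419.6000061035156, -96.80000305175781], [484.8999938964844, -94.0], [475.3999938964844, 120.5]]
plane [ 0.12557908 -0.00397001 -0.00283228] z at ctr 0.05331697605596358
amber 1444 [0.58598889 0.01686685 0.13303762] [ 0.56270057 -0.05701333  0.10846791] [0.61074046 0.09043919 0.1573205 ]
155 [0.661 0.016 0.002] [ 97  99 100]
158 [0.631 0.015 0.091] [111 114 115]
161 [0.624 0.015 0.096] [112 115 116]
164 [0.615 0.015 0.105] [114 118 120]
167 [0.608 0.015 0.11 ] [54 67 90]
170 [0.601 0.015 0.118] [49 64 88]
173 [0.594 0.015 0.123] [48 62 85]
176 [0.586 0.015 0.135] [48 62 85]
179 [0.579 0.015 0.139] [50 66 90]
182 [0.572 0.015 0.148] [51 67 91]
185 [0.565 0.015 0.156] [55 70 93]
188 [0.558 0.015 0.163] [111 114 115]
191 [0.551 0.015 0.172] [113 116 117]
194 [0.545 0.015 0.176] [113 117 117]
197 [0.538 0.015 0.182] [135 139 140]
200 [0.534 0.015 0.179] [120 124 125]
203 [0.529 0.015 0.174] [119 123 124]
206 [0.525 0.015 0.17 ] [79 76 77]
209 [0.519 0.015 0.173] [64 63 63]
side [256 215  29  19 410] ((550.1913452148438, 15.307718276977539), (53.766780853271484, 43.670616149902344), 73.16445922851562) [[521.5, -4.099999904632568], [563.2999877929688, -16.700000762939453], [578.9000244140625, 34.70000076293945], [537.0999755859375, 47.400001525878906]]
plane [-0.01561904 -0.01277844  0.05341731] z at ctr 0.04462824239807079
blob [263 215  17   3  49] [271.         215.95918367] [ 0.58240981 -0.00314527  0.03543835]
```

View pics/topz.png

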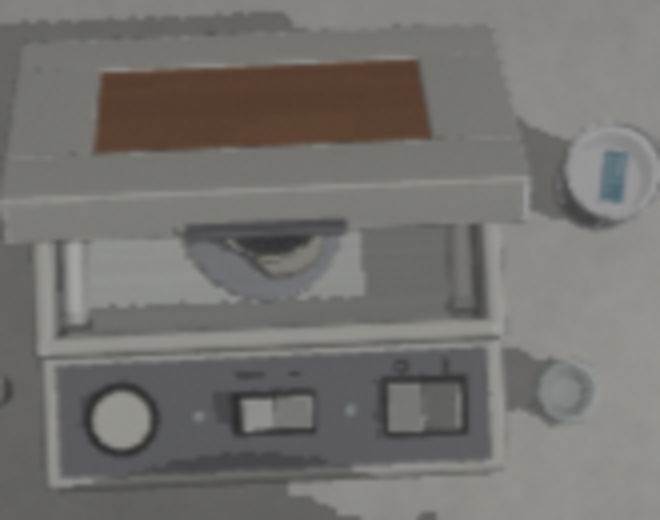

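```bash
cat >> h.py <<'E'
def ray(c,u,v,z):
    R=cv2.Rodrigues(np.array(c["rvec"]))[0];C=-R.T@np.array(c["tvec"]).ravel()
    d=R.T@[(u-c["cx"])/c["fx"],(v-c["cy"])/c["fy"],1]
    return C+d*(z-C[2])/d[2]
E
python3 - <<'E'
from h import *
c=np.load("top0.npz");W=cloud(c)
K=ray(c,240.25,254.75,.060);T=ray(c,279.2,252.8,.060);M=ray(c,316.5,251.9,.060)
print("K,T,M",K,T,M, "dist",np.linalg.norm(K-T),np.linalg.norm(T-M))
d=K-M;yaw=np.arctan2(-d[0],d[1]);print("yaw from controls",np.degrees(yaw))
for n,(u,v) in dict(K=(240,255),T=(279,253),M=(316,252),Tl=(274,253),Mr=(322,252)).items():print(n,np.nanmedian(W[v-1:v+2,u-1:u+2].reshape(-1,3),0))
yaw=np.radians(2.4);ex=np.array([np.cos(yaw),np.sin(yaw)]);ey=np.array([-ex[1],ex[0]])
mid=(K+T+M)[:2]/3;U=mid+71e-3*ex;print("unit",U)
f=lambda x,y,z:np.r_[U+x*1e-3*ex+y*1e-3*ey,z*1e-3].round(4)
q=W[155:200,225:330].reshape(-1,3);lx=(q[:,:2]-U)@ex;ly=(q[:,:2]-U)@ey
s=(q[:,2]>.1)&(np.abs(ly)<.09)
A=np.c_[lx[s],np.ones(s.sum())];print("top slope",np.degrees(np.arctan(np.linalg.lstsq(A,q[s,2],rcond=None)[0])),"y range",ly[q[:,2]>.1].min(),ly[q[:,2]>.1].max())
# rear of the unit / z rows
a=.78
for a in(.78,.7,.6,.5,.4,.3,.2,.1,0):
    print(a,"hoodtop+9.5:",f(92-(108*np.cos(a)-26*np.sin(a))+9.5,0,72+108*np.sin(a)+26*np.cos(a)))
print("mains",f(-71,-91,0),"time",f(-71,16,0),"key",f(-71,75,0))
E
```

```text
K,T,M [0.4447451  0.08529703 0.06      ] [0.44848187 0.00901259 0.06      ] [ 0.45017271 -0.06414225  0.06      ] dist 0.07637590023694206 0.07317438470405206
yaw from controls 2.0800589597428623
K [0.4442348  0.08584616 0.06037571]
T [0.44811854 0.00940379 0.05912236]
M [ 0.45004333 -0.0634774   0.05810054]
Tl [0.4479827  0.0191751  0.06259963]
Mr [ 0.44983912 -0.07472101  0.06268963]
unit [0.51873761 0.01302896]
top slope [-44.68810812  11.33549724] y range -0.10399287290223763 0.09565488239175596
0.78 hoodtop+9.5: [0.5617 0.0148 0.1664]
0.7 hoodtop+9.5: [0.5544 0.0145 0.1615]
0.6 hoodtop+9.5: [0.5458 0.0142 0.1544]
0.5 hoodtop+9.5: [0.5379 0.0138 0.1466]
0.4 hoodtop+9.5: [0.5309 0.0135 0.138 ]
0.3 hoodtop+9.5: [0.5247 0.0133 0.1288]
0.2 hoodtop+9.5: [0.5196 0.0131 0.1189]
0.1 hoodtop+9.5: [0.5154 0.0129 0.1087]
0 hoodtop+9.5: [0.5122 0.0128 0.098 ]
mains [ 0.4516 -0.0809  0.    ] time [0.4471 0.026  0.    ] key [0.4447 0.085  0.    ]
```

```bash
python3 -m jog '[{"dp":[4,-3.7,0],"twist":2,"fingers":0},{"dp":[8,-7.4,0],"twist":4,"fingers":0},{"dp":[12,-11.1,0],"twist":6,"fingers":0},{"dp":[16,-14.8,0],"twist":8,"fingers":0},{"dp":[20,-18.5,0],"twist":10,"fingers":0},{"dp":[24,-22.2,0],"twist":12,"fingers":0},{"dp":[28,-25.9,0],"twist":14.2,"fingers":0},{"dp":[32,-29.6,0],"twist":14.2,"fingers":0}]'
```

```text
time_s: 1.1
tool_pos: [0.4082, -0.2461, 0.2223]
tool_rot: [180.0, 0.0, 2.4]
force: [0.6, 0.3, -0.4]
grip_width: 0.0146
grasp_force: 0.0
```

```bash
python3 -m jog '[{"dp":[2.9,-4.2,0],"fingers":0},{"dp":[5.7,-8.5,0],"fingers":0},{"dp":[8.6,-12.7,0],"fingers":0},{"dp":[11.4,-16.9,0],"fingers":0},{"dp":[14.3,-21.2,0],"fingers":0},{"dp":[17.1,-25.4,0],"fingers":0},{"dp":[17.1,-25.4,2],"fingers":0},{"dp":[17.1,-25.4,4],"fingers":0}]'; python3 - <<'E'
from cell import env
import cv2
cv2.imwrite("pics/s2.png",cv2.resize(env.read_camera("side")["pixels"][100:310,180:420],None,fx=2.8,fy=2.8))
E
```

```text
validation failed for argument at $[0]...
```

View pics/s2.png

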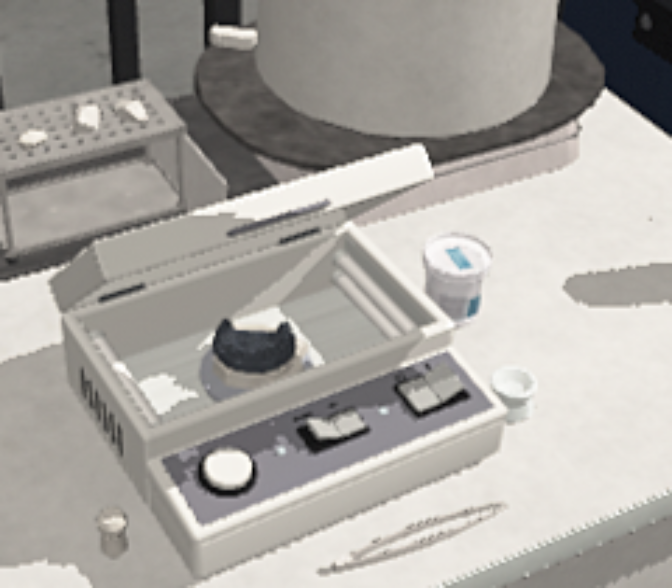

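The call was refused because its rows had no twist. The picture shows the scene untouched: hood still open, and raised rocker ends at about (325,425) and (455,385). I'll repeat the move with twist given.

```bash
python3 -m jog '[{"dp":[2.9,-4.2,0],"twist":0,"fingers":0},{"dp":[5.7,-8.5,0],"twist":0,"fingers":0},{"dp":[8.6,-12.7,0],"twist":0,"fingers":0},{"dp":[11.4,-16.9,0],"twist":0,"fingers":0},{"dp":[14.3,-21.2,0],"twist":0,"fingers":0},{"dp":[17.1,-25.4,0],"twist":0,"fingers":0},{"dp":[17.1,-25.4,2],"twist":0,"fingers":0},{"dp":[17.1,-25.4,4],"twist":0,"fingers":0}]'; python3 - <<'E'
from cell import env
import cv2
cv2.imwrite("pics/s3.png",cv2.resize(env.read_camera("side")["pixels"][100:310,180:420],None,fx=2.8,fy=2.8))
E
```

```text
time_s: 2.15
tool_pos: [0.5678, 0.0133, 0.1813]
tool_rot: [180.0, 0.0, 2.5]
force: [0.4, 0.0, -0.3]
grip_width: 0.0006
grasp_force: 0.0
```

View pics/s3.png

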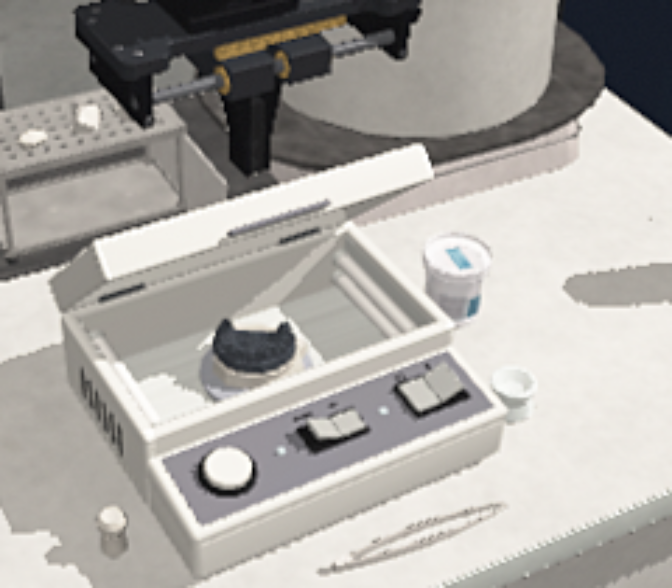

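The closed fingers are above the hood's front strip (tip at about (250,170)) with nothing touched yet. Next I push the hood along its arc.

```bash
python3 -m jog '[{"dp":[-0.5,0,1.2],"twist":0,"fingers":0},{"dp":[-1.4,0,2.0],"twist":0,"fingers":0},{"dp":[-2.2,0,2.7],"twist":0,"fingers":0},{"dp":[-3.0,0,3.5],"twist":0,"fingers":0},{"dp":[-3.7,0,4.4],"twist":0,"fingers":0},{"dp":[-4.3,0,5.3],"twist":0,"fingers":0},{"dp":[-4.8,0,6.3],"twist":0,"fingers":0},{"dp":[-5.2,0,7.3],"twist":0,"fingers":0}]'
```

```text
time_s: 3.2
tool_pos: [0.5154, 0.011, 0.1086]
tool_rot: [-180.0, 0.0, 2.4]
force: [0.5, -0.7, 1.0]
grip_width: 0.0005
grasp_force: 0.7
```

```bash
python3 -m jog '[{"dp":[-0.2,0,0.5],"twist":0,"fingers":0},{"dp":[-0.3,0,1.0],"twist":0,"fingers":0},{"dp":[-0.3,0,1.2],"twist":0,"fingers":0},{"dp":[-0.3,0,1.3],"twist":0,"fingers":0},{"dp":[-0.3,0,1.4],"twist":0,"fingers":0},{"dp":[-0.3,0,1.4],"twist":0,"fingers":0}]'; python3 - <<'E'
from cell import env
import cv2
from h import *
np.savez("side4.npz",**env.read_camera("side"))
cv2.imwrite("pics/s4.png",cv2.resize(np.load("side4.npz")["pixels"][100:310,180:420],None,fx=2.8,fy=2.8))
E
```

```text
time_s: 3.95
tool_pos: [0.5125, 0.0111, 0.0982]
tool_rot: [179.9, 0.1, 2.4]
force: [-9.4, -0.6, 22.2]
grip_width: 0.0009
grasp_force: 11.3
```

View pics/s4.png

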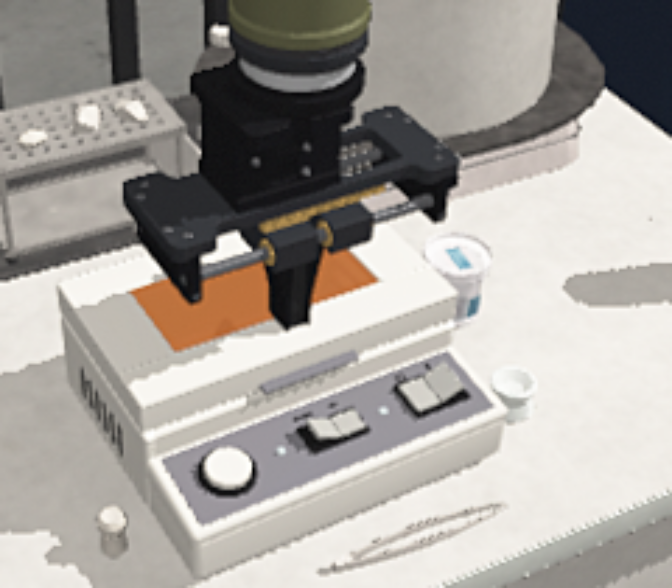

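The hood is shut: it lies flat on the rim all round, and the tip stands at 0.098 with 22 N. Next I lift off and move over the mains rocker (raised end at about (450,380)).

```bash
python3 -m jog '[{"dp":[0,0,-2.5],"twist":0,"fingers":0},{"dp":[0,0,-5],"twist":0,"fingers":0},{"dp":[-2.1,2.9,-5],"twist":0,"fingers":0},{"dp":[-4.3,5.8,-5],"twist":0,"fingers":0},{"dp":[-6.45,8.75,-5],"twist":0,"fingers":0},{"dp":[-6.45,8.75,-2],"twist":0,"fingers":0},{"dp":[-6.45,8.75,1],"twist":0,"fingers":0},{"dp":[-6.45,8.75,1.5],"twist":0,"fingers":0}]'; python3 - <<'E'
from cell import env
import cv2
cv2.imwrite("pics/s5.png",cv2.resize(env.read_camera("side")["pixels"][140:310,200:400],None,fx=3.4,fy=3.4))
E
```

```text
time_s: 5.0
tool_pos: [0.4507, -0.0787, 0.0787]
tool_rot: [-179.9, 0.2, 2.4]
force: [-0.6, 1.1, 0.2]
grip_width: 0.0006
grasp_force: 0.0
```

View pics/s5.png

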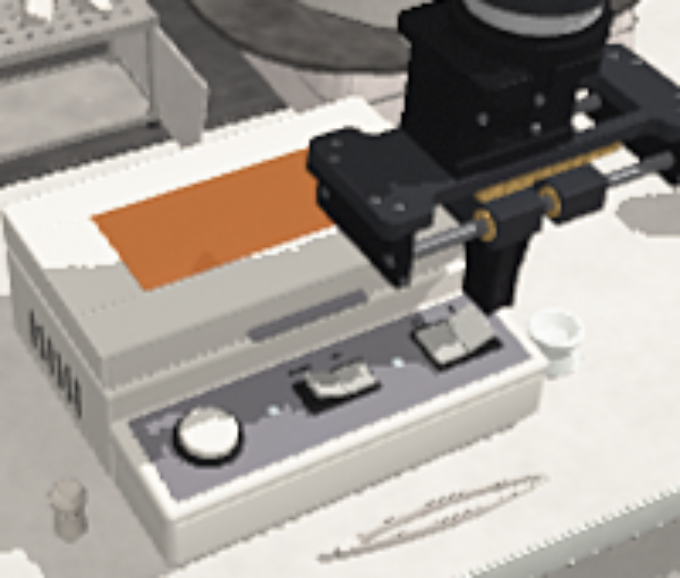

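The tip hovers over the raised right end of the mains rocker (tip at about (487,308), raised end at about (470,325)), clear of the dappen dish. Pressing down.

```bash
python3 -m jog '[{"dp":[0,0,0.8],"twist":0,"fingers":0},{"dp":[0,0,1.4],"twist":0,"fingers":0},{"dp":[0,0,1.9],"twist":0,"fingers":0},{"dp":[0,0,2.3],"twist":0,"fingers":0},{"dp":[0,0,2.5],"twist":0,"fingers":0},{"dp":[0,0,2.5],"twist":0,"fingers":0}]'
```

```text
time_s: 5.8
tool_pos: [0.4536, -0.0811, 0.0579]
tool_rot: [179.8, -0.1, 2.4]
force: [-4.6, -3.3, 16.9]
grip_width: 0.0005
grasp_force: 8.7
```

```bash
python3 -m jog '[{"dp":[0,0,-2],"twist":0,"fingers":0},{"dp":[0,0,-4.5],"twist":0,"fingers":0},{"dp":[0,-3.5,-4.5],"twist":0,"fingers":0},{"dp":[0,-7,-4.5],"twist":0,"fingers":0},{"dp":[0,-10.4,-4.5],"twist":0,"fingers":0},{"dp":[0,-10.4,-4.0],"twist":0,"fingers":0},{"dp":[0,-10.4,-2.5],"twist":0,"fingers":0}]'; python3 - <<'E'
from cell import env
import cv2
cv2.imwrite("pics/s6.png",cv2.resize(env.read_camera("side")["pixels"][140:310,200:400],None,fx=3.4,fy=3.4))
E
```

```text
time_s: 6.68
tool_pos: [0.4485, 0.0241, 0.0803]
tool_rot: [180.0, -0.1, 2.4]
force: [-0.2, 0.3, 0.6]
grip_width: 0.0003
grasp_force: 0.0
```

View pics/s6.png

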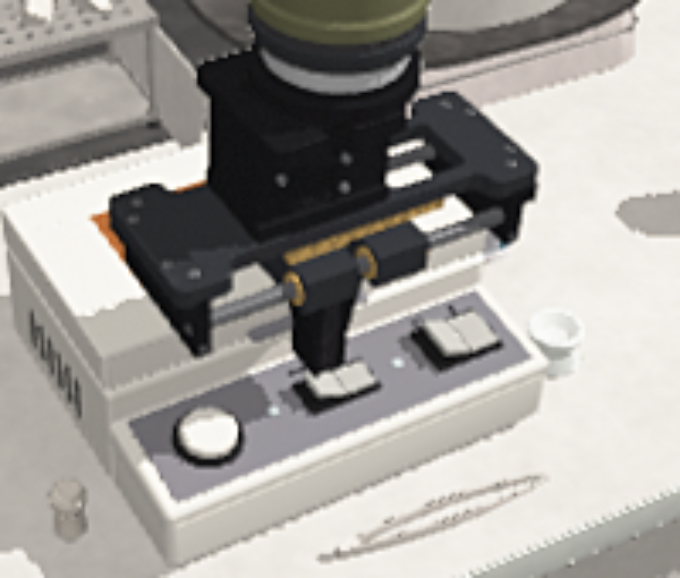

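The mains rocker has tipped: its right half lies level and its left end is raised, at about (435,335). The tip is now over the left end of the time rocker, at about (320,370). Pressing.

```bash
python3 -m jog '[{"dp":[0,0,0.8],"twist":0,"fingers":0},{"dp":[0,0,1.4],"twist":0,"fingers":0},{"dp":[0,0,1.9],"twist":0,"fingers":0},{"dp":[0,0,2.3],"twist":0,"fingers":0},{"dp":[0,0,2.5],"twist":0,"fingers":0},{"dp":[0,0,2.5],"twist":0,"fingers":0}]'
```

```text
time_s: 7.48
tool_pos: [0.4489, 0.0253, 0.0577]
tool_rot: [180.0, -0.0, 2.4]
force: [-5.4, 2.7, 20.9]
grip_width: 0.0004
grasp_force: 10.3
```

```bash
python3 -m jog '[{"dp":[0,0,-2],"twist":0,"fingers":0},{"dp":[0,0,-4.5],"twist":0,"fingers":0},{"dp":[0,-3,-4.5],"twist":0,"fingers":0},{"dp":[0,-6.1,-4.5],"twist":0,"fingers":0},{"dp":[0,-6.1,-4.0],"twist":0,"fingers":0},{"dp":[0,-6.1,-2.2],"twist":0,"fingers":0}]'; python3 - <<'E'
from cell import env
import cv2
cv2.imwrite("pics/s7.png",cv2.resize(env.read_camera("side")["pixels"][140:310,200:400],None,fx=3.4,fy=3.4))
E
```

```text
time_s: 8.22
tool_pos: [0.4461, 0.0846, 0.0776]
tool_rot: [179.9, -0.1, 2.4]
force: [0.0, -0.1, -0.9]
grip_width: 0.0005
grasp_force: 0.0
```

View pics/s7.png

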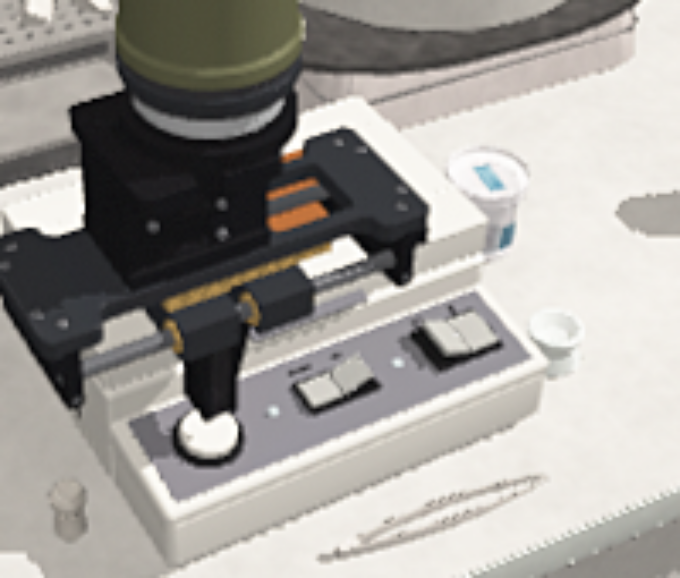

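The time rocker now has its left half level and right end raised, at about (355,372). The tip is over the start key at about (210,420). Pressing and releasing.

```bash
python3 -m jog '[{"dp":[0,0,1],"twist":0,"fingers":0},{"dp":[0,0,1.6],"twist":0,"fingers":0},{"dp":[0,0,2.0],"twist":0,"fingers":0},{"dp":[0,0,2.3],"twist":0,"fingers":0},{"dp":[0,0,2.3],"twist":0,"fingers":0},{"dp":[0,0,2.3],"twist":0,"fingers":0}]'
```

```text
time_s: 9.02
tool_pos: [0.4458, 0.0849, 0.0566]
tool_rot: [179.9, 0.0, 2.4]
force: [-7.0, -2.5, 19.7]
grip_width: 0.0005
grasp_force: 9.9
```

```bash
python3 -m jog '[{"dp":[0,0,0.3],"twist":0,"fingers":0},{"dp":[0,0,-2],"twist":0,"fingers":0},{"dp":[0,0,-6],"twist":0,"fingers":0},{"dp":[0,0,-10],"twist":0,"fingers":0},{"dp":[0,0,-14],"twist":0,"fingers":0},{"dp":[0,0,-14],"twist":0,"fingers":0},{"dp":[0,0,-14],"twist":0,"fingers":0}]'; python3 - <<'E'
from cell import env
from h import *
c=env.read_camera("side")
cv2.imwrite("pics/s8.png",cv2.resize(c["pixels"][140:310,200:400],None,fx=3.4,fy=3.4))
W=cloud(c)
print("key top",np.nanmedian(W[266:271,258:264].reshape(-1,3),0))
E
```

```text
time_s: 9.9
tool_pos: [0.4449, 0.0854, 0.1939]
tool_rot: [180.0, 0.0, 2.4]
force: [-0.7, -0.1, -0.3]
grip_width: 0.0006
grasp_force: 0.0
key top [0.44133546 0.08717375 0.05859398]
```

View pics/s8.png

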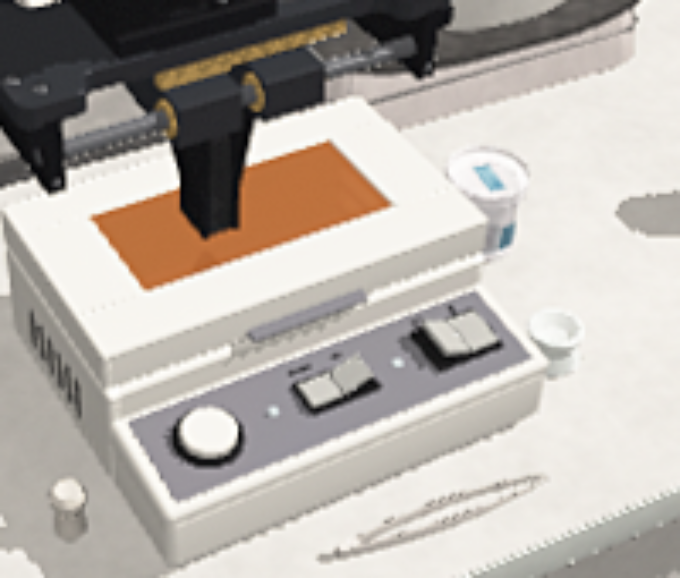

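The picture shows the hood shut, both rockers tipped over (mains at (455,335), time at (335,385)), and the key up at (207,433). The jar, dish, die and tweezers have not moved, and the arm is clear.

```bash
python3 -c "
from cell import env
print(env.sign_off())"
```

```text
the job is handed in; nothing more can be done
None
```

The long cure was started and the job handed in at about 10 s: hood shut, mains on, time set to long, start key pressed last and up again; the last picture showed nothing round the unit moved, and the hand-in gave no verdict.

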